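Snap the column into its spring clips and press it home on the inlet seal

TASK

Mount the loose metal column in its clip holder: press it down sideways into both spring clips until it lies fully home on the saddles, with its thin nose towards the inlet block but still outside it. Then slide it along in the clips into the inlet block until you feel the sprung seal, whose depth in the bore is not known, and press it on gently with about 12 N at the seal, never over 18 N. Let go so that it stays home in both clips with its nose still bearing on the seal; never push on the holder harder than about 25 N, and leave the ink bottle and the beaker where they stand.

Things in the scene. Friction and masses are not known exactly. Their poses are not given: they have to be found in the camera images.
- column: Loose metal column lying on the bench, 224 mm long, 0.2 to 0.3 kg. Origin on its axis at the middle of the barrel, x along the axis towards the nose. Barrel 18 mm in diameter, x = -85 to +85 mm; at each end of it a hexagonal nut, 28 mm across flats, 16 mm long (it rests on these, axis 14 mm above the bench); at the +x end only, a nose 10 mm in diameter.
- nose_tip (a point): Centre of the end face of the column's thin nose, at x = 123 mm in the column's frame; the nose is 22 mm long. The column is best gripped about 18 mm from its middle towards the nose, so that the fingers press midway between the clips; pressed elsewhere, one clip takes it first and it tilts.
- holder: Fixed holder: plate 242 x 80 x 8 mm (x -88 to +154 mm) with two sprung steel clips open at the top and the inlet block at its +x end. Origin on the bench midway between the clips; x along their axis to the inlet, z up. A column that is home has its axis at y = 0, z = 40 mm. To enter the clips clear of the inlet its origin must be at x = -24 to -12 mm; later, on the seal, x is -7 to +10 mm.
- clip_rear (a point): Centre of the rear clip, at x = -50, z = 40 mm of the holder: where the axis of a column that is home passes. Two clips alike, 10 mm wide, steel legs with inturned lips 7 mm and flares up to 21 mm above this point, taking the barrel if under 4 mm off sideways. Both clips together need a push of about 8 to 15 N, most when the axis is 11 to 15 mm above home; then it snaps onto the rigid saddles.
- clip_front (a point): Centre of the front clip (next to the inlet), at x = +50, z = 40 mm of the holder. Between the two clips 86 mm are free for the fingers, down to the plate 32 mm below the axis. A column held by both clips slides along in them with a drag of 4 to 9 N, more while it is pressed down; the nuts do not pass through the clips.
- inlet: Inlet block on the holder, a steel cylinder 32 mm in diameter on a foot. Origin at the centre of its mouth, x = 113, z = 40 mm of the holder; x into the bore, along the holder's x. Bore 20 mm wide. In it a flat seal, 17 mm, on a spring: its face lies 3 to 17 mm behind the mouth, to be felt for. It gives from 1.5 N, 8 N per mm, sluggishly (go slowly), and stops hard after 2.5 mm.
- ink_bottle: Bystander: small glass bottle of dark dye with a screw cap, 42 mm in diameter, 77 mm tall, left of the holder. Origin at the centre of its underside.
- beaker: Bystander: small glass beaker, 53 mm in diameter, 69 mm tall, at the back right. Origin at the centre of its underside.

How it is judged:
By the outcome, as a careful person would: the job done as asked, in the order asked, and still so for the second after the job is handed in, with the robot touching nothing.
It also fails if it takes over 64 s, if anything falls off the work surface, if the arm or the gripper's body presses on something with over 40 N, if the wrist force passes 120 N, or if a joint passes its speed limit or range.

ROBOT

A 6-joint arm with a two-finger parallel gripper is mounted at the origin on a cart in front of the work surface, level with it; the furniture and walls round the work are solid. World frame = base frame: x ahead of the robot, y to its left, z up, the work surface at z = 0. Lengths are in m, angles in degrees, forces in N, time in s.
With the tool pointing down it reaches from about 0.35 to 0.875 m from the base axis. Payload 4.2 kg.
Tool frame: the origin (TCP) lies midway between the tips of the shut fingers; the grasp point (between the pads) lies 19 mm behind it; z points along the fingers, y is the line along which they close (so a half turn about z gives the same grasp; the last joint's range is limited). The gripper opens to 87 mm and grips with 3 to 60 N. Pads are 19 mm wide; open, the fingers measure 117 mm over their backs; the gripper's body (75 mm by 190 mm) begins 51 mm behind the grasp point.
Start: joints at [-49.297, 22.042, 0.453, 0, -68.411, -14.817], TCP at [0.273, -0.562, 0.223] pointing down, gripper open.
Joint ranges: [-179.83, 179.83], [-69.29, 118.12], [-61.27, 80.66], [-181.25, 117.63], [-171.15, -9.14], [-177.46, 177.46]. Speed limits (degrees/s): [159.86, 159.86, 180, 180, 180, 180].

INTERFACE

Orientations are given as [roll, pitch, yaw] about the fixed x, y, z axes, in that order (R = Rz(yaw) Ry(pitch) Rx(roll)).
In Python, from workcell import env gives the robot as it stands. The module is installed in compiled form; this text tells all that it offers. Calls block until the motion is done:
- env.goto(position, orientation): joint-space move of the TCP to a pose.
- env.move_straight(position, rotation=None, rate=0.15, force_limit=None): straight line of the TCP; rotation=None keeps the orientation; rate is the mean speed in m/s. With force_limit (N) it stops when the force on the tool has changed by that much, and returns True; else False.
- env.set_joints(angles): joint-space move.
- env.gripper_to(opening, grasp_force=None): opening from 0.0 (shut) to 1.0 (fully open); grasp_force is the grip in N (None keeps the last); returns when the fingers have stopped.
- env.dwell(seconds).
- env.inverse_kinematics(position, orientation): joint angles nearest the present ones, or None.
- env.read_state(): the state.
- env.grab_frame(name): name is "scene" or "top" or "wrist"; returns a dict with "image" (480x640x3 uint8, blue, green, red), "fx", "fy", "cx", "cy" (pixels), "D" ([k1, k2, p1, p2, k3] as OpenCV has them; the pictures are not rectified), "position" and "orientation" of the camera in the world. Camera axes: x right, y up, looking along -z (the intrinsics and any distortion apply to the point x, -y, -z); pixel columns grow to the right and rows downward; lengths in m; the calibration is good to about 2 mm. A picture is of the moment at which its call begins. There is no depth.
A pose or a line that the arm cannot do raises env.Unreachable and nothing moves.
- env.close_job(): hands the job in; it is judged then, once.
Trained networks look in a picture, given as the dict that the camera call returned (one of the last four; its "shot" number tells which), for a name from the list of things; names that differ only in an ending like _2 or _b are one class to them, and where a whole thing is asked for, a point or a joint stands for the part that bears it (a point fixed in the world has none). Each returns a list of dicts, best first, with "score" (0 to 1); they miss things now and then, are a little off and sometimes report something else, mostly with a low value. They report only what shows in the picture. A call takes as long as a camera call.
- env.search_frame(picture, thing): "xyz" ([x, y, z] in m, in world coordinates, good to about 4 mm: the middle of the surface that is visible of it).
- env.trace(picture, thing): "mask" (480x640 bool, what is visible of it).
The state is a dict: "clock": time; "joint_positions": joint angles; "qvel": joint speeds; "joint_torque": joint torques, N m; "position": TCP position; "tool_rot": TCP orientation; "force": force on the tool from outside, world axes, zero at the start; "wrist_torque": the same for the moment, N m; "opening": opening from 0.0 (shut) to 1.0 (fully open); "finger_force": force on a finger pad.
Only numpy, scipy, OpenCV 4.12 (cv2) and the standard library are available. Lean on these libraries where they do the work, as an engineer would, in place of code of your own. Each camera call takes 0.05 s, during which the arm holds its last target. There are 200 camera calls.

## Working session

There is one attempt and no reset: what is moved stays moved. The work goes in short steps, each a Python script; the robot and the scene stay as the last script left them, time stands still between calls to the robot, and variables do not carry over. Pictures are saved under pics/ and viewed, at most 10 in all, crops included, and the job is handed in when it is done.

```bash
mkdir -p pics
cat > a.py <<'E'
from workcell import env
import cv2, numpy as np
s=env.read_state(); print(s['clock'],s['position'],s['tool_rot'],s['force'])
for n in ['scene','top']:
    p=env.grab_frame(n); cv2.imwrite(f'pics/{n}1.png',p['image'])
    print(n,p['fx'],p['cx'],p['cy'],p['D'],p['position'],p['orientation'])
    for t in ['column','nose_tip','holder','clip_rear','clip_front','inlet','ink_bottle','beaker']:
        print(t,[(np.round(d['xyz'],4).tolist(),round(d['score'],2)) for d in env.search_frame(p,t)[:3]])
print(env.read_state()['clock'])
E
python3 a.py
```

```text
0.0 [ 0.27260116 -0.56173822  0.22146909] [ 1.79876068e+02 -4.82962957e-03 -1.54125910e+02] [-0.89486115  0.77474514  0.40065224]
scene 523.8806481707733 321.8005354191112 231.60166297294876 [0.03805048 0.         0.         0.         0.        ] [-0.25792192  0.61745828  0.71494456] [  59.0998634     1.13202007 -128.23248503]
column [([0.5237, -0.238, 0.0181], 0.98)]
nose_tip [([0.5257, -0.2382, 0.0173], 0.74)]
holder [([0.5334, 0.0589, 0.005], 0.83)]
clip_rear [([0.5326, 0.0595, 0.0096], 0.66)]
clip_front []
inlet [([0.4581, 0.2931, 0.045], 0.72), ([0.6277, 0.0731, 0.0366], 0.7)]
ink_bottle [([0.4608, 0.2908, 0.0466], 0.83)]
beaker [([0.7471, -0.1321, 0.022], 0.54)]
top 480.5762983588336 318.57253480324414 242.48775824774089 [-0.01253483  0.          0.          0.          0.        ] [ 0.45559657 -0.02366037  1.17459167] [  8.34111172  -0.30925084 -90.06876397]
column [([0.5327, -0.2409, 0.0233], 0.84)]
nose_tip [([0.5334, -0.2414, 0.0198], 0.84)]
holder [([0.5366, 0.0538, 0.0086], 0.64)]
clip_rear [([0.5334, 0.052, 0.0035], 0.68)]
clip_front [([0.534, 0.0544, 0.0051], 0.9)]
inlet [([0.633, 0.0676, 0.0558], 0.77), ([0.5391, 0.0527, 0.0036], 0.63)]
ink_bottle [([0.4663, 0.2782, 0.0473], 0.78)]
beaker [([0.7541, -0.1454, 0.0233], 0.75)]
0.9
```

View pics/scene1.png

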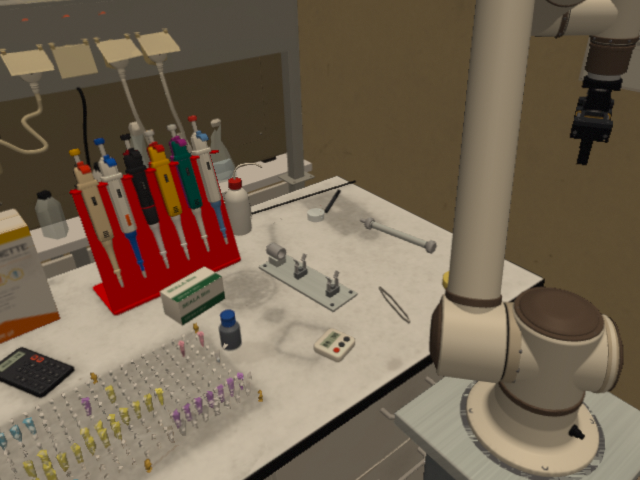

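View pics/top1.png

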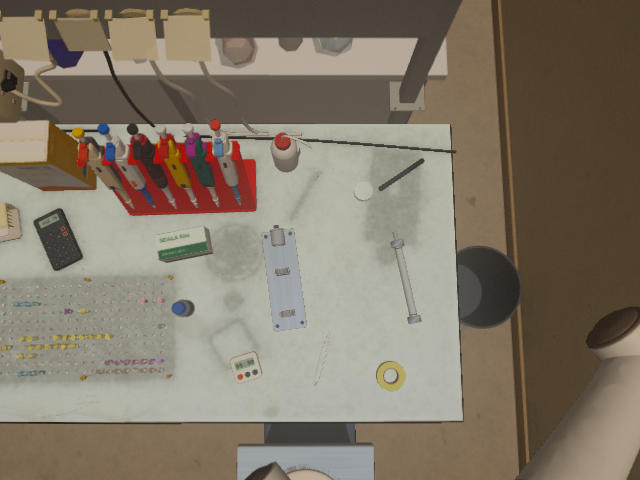

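The column lies at the right, with its nose at the far end (top image 397,238) and its tail at (414,320). The holder runs from the inlet (278,235) to the near end (290,328). Both point roughly along +x. Next I'll take wrist views from above each.

```bash
cat > h.py <<'E'
from workcell import env
import cv2, numpy as np, pickle
from scipy.spatial.transform import Rotation as R
from scipy.optimize import least_squares
def proj(p,X):
    X=np.atleast_2d(X)
    c=(np.array(X)-p['position'])@R.from_euler('xyz',p['orientation'],degrees=True).as_matrix()
    c=c*[1,-1,-1]
    K=np.array([[p['fx'],0,p['cx']],[0,p['fy'],p['cy']],[0,0,1.]])
    return cv2.projectPoints(c,np.zeros(3),np.zeros(3),K,np.array(p['D'],float))[0][:,0]
def ray(p,uv,z):
    K=np.array([[p['fx'],0,p['cx']],[0,p['fy'],p['cy']],[0,0,1.]])
    u=cv2.undistortPoints(np.array(uv,float).reshape(-1,1,2),K,np.array(p['D'],float))[:,0]
    d=np.c_[u[:,0],-u[:,1],-np.ones(len(u))]@R.from_euler('xyz',p['orientation'],degrees=True).as_matrix().T
    o=np.array(p['position']); return o+d*((z-o[2])/d[:,2])[:,None]
def pose(v,P):  # v=x,y,yaw deg
    return R.from_euler('z',v[2],degrees=True).apply(P)+[v[0],v[1],0]
def st(): 
    s=env.read_state(); print('t',round(s['clock'],2),'pos',np.round(s['position'],4),'rot',np.round(s['tool_rot'],2),'F',np.round(s['force'],2),'op',round(s['opening'],3),'ff',s['finger_force']); return s
def grab(n,tag):
    p=env.grab_frame(n); cv2.imwrite(f'pics/{tag}.png',p['image']); pickle.dump(p,open(f'pics/{tag}.pkl','wb')); return p
def colfit(p):
    m=env.trace(p,'column')[0]['mask'].astype(np.uint8)
    v,u=np.nonzero(m); X=ray(p,np.c_[u,v],0.014)[:,:2]
    vx,vy,x0,y0=cv2.fitLine(X.astype(np.float32),cv2.DIST_HUBER,0,.01,.01).ravel()
    d=np.array([vx,vy]); d*=np.sign(vx); t=(X-[x0,y0])@d
    a,b=np.percentile(t,[.3,99.7]); print('ends',np.array([x0,y0])+a*d,np.array([x0,y0])+b*d,'len',b-a,'yaw',np.degrees(np.arctan2(d[1],d[0])),len(X))
E
cat > b.py <<'E'
from h import *
p=grab('top','top2'); colfit(p)
for y in (8,-172):
  for q in ([.53,.06,.3],[.53,-.24,.2],[.53,-.24,.003],[.53,.06,.03]): print(y,q,np.round(env.inverse_kinematics(q,[180,0,y]),1))
env.goto([.53,-.24,.30],[180,0,-172]); st()
p=grab('wrist','w1'); print(p['position'],p['orientation'],p['fx']); colfit(p)
env.goto([.53,.06,.33],[180,0,-172]); st()
p=grab('wrist','w2'); print(p['position'])
E
python3 b.py
```

```text
ends [ 0.43400146 -0.25866599] [ 0.64695024 -0.21637256] len 0.21710806687387388 yaw 11.233251 686
8 [0.53, 0.06, 0.3] [ 23.9  10.4  -4.7   0.  -74.9  74.1]
8 [0.53, -0.24, 0.2] [ -8.4  18.8  -7.8   0.  -63.4 106.4]
8 [0.53, -0.24, 0.003] [ -8.4  31.8 -19.9   0.  -38.3 106.4]
8 [0.53, 0.06, 0.03] [ 23.9  26.1 -25.8   0.  -38.2  74.1]
-172 [0.53, 0.06, 0.3] [  23.9   10.4   -4.7   -0.   -74.9 -105.9]
-172 [0.53, -0.24, 0.2] [ -8.4  18.8  -7.8   0.  -63.4 -73.6]
-172 [0.53, -0.24, 0.003] [ -8.4  31.8 -19.9  -0.  -38.3 -73.6]
-172 [0.53, 0.06, 0.03] [  23.9   26.1  -25.8   -0.   -38.2 -105.9]
t 2.55 pos [ 0.5296 -0.2406  0.2998] rot [ 1.7999e+02 -3.0000e-02 -1.7205e+02] F [ 0.65  0.04 -0.64] op 0.999 ff 0.0
[ 0.44981725 -0.2512853   0.46200626] [-1.67136240e+01  4.15007885e-02  9.79342764e+01] 359.7810767428882
ends [ 0.43082335 -0.26079612] [ 0.65190854 -0.21740157] len 0.22530367304155252 yaw 11.104832 2850
t 3.81 pos [0.5301 0.0592 0.3299] rot [-1.7998e+02 -2.0000e-02 -1.7206e+02] F [0.59 0.37 0.15] op 0.998 ff 0.0
[0.4502325  0.04859155 0.49208668]
```

```bash
python3 -c "
import cv2
a=cv2.imread('pics/w2.png');cv2.imwrite('pics/w2z.png',cv2.resize(a[20:470,40:640],(800,600),interpolation=cv2.INTER_CUBIC))"
```

```text
(no output)
```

View pics/w2z.png

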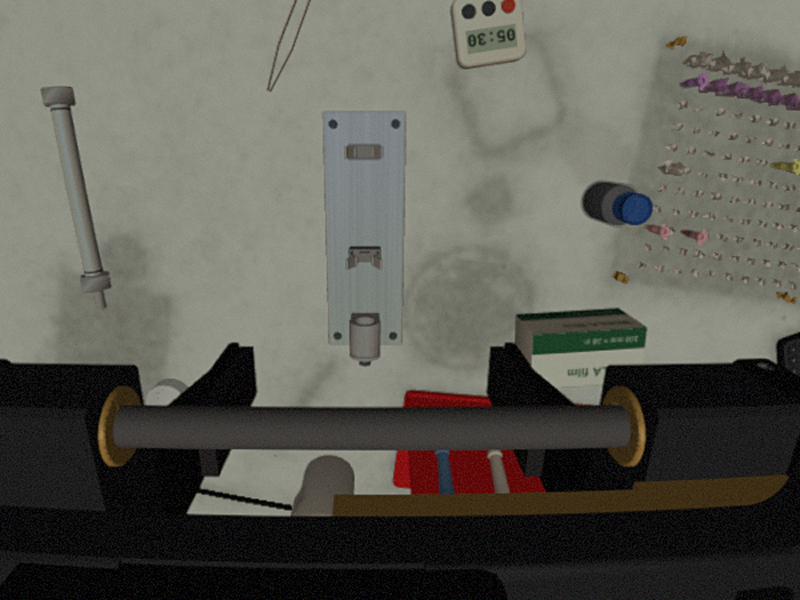

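The wrist view shows the plate corners at zoom pixels (323,111), (406,111), (403,344) and (328,344). The rear clip is at (365,152), the front clip at (365,257) and the inlet mouth at (365,318). I'll fit the holder pose from these, then grasp the column.

```bash
cat > c.py <<'E'
from h import *
P=np.array([[-88,-40,8],[-88,40,8],[154,40,8],[154,-40,8]])/1e3
w=pickle.load(open('pics/w2.pkl','rb')); t=pickle.load(open('pics/top2.pkl','rb'))
uw=np.array([[323,111],[406,111],[403,344],[328,344]])*.75+[40,20]
ut=np.array([[306,327],[273,331],[263,229],[296,228]])
f=lambda v,p,u:(proj(p,pose(v,P))-u).ravel()
for nm,p,u in(('w',w,uw),('t',t,ut)):
    r=least_squares(f,[.53,.06,7],args=(p,u),x_scale=[.01,.01,1]); print(nm,r.x,np.round(r.fun,1))
# masks check
m=env.trace(env.grab_frame('wrist'),'holder'); print(len(m),m and cv2.minAreaRect(np.argwhere(m[0]['mask'])[:,::-1].astype(np.int32)))
# move over the column, confirm from close
env.goto([.5480,-.2378,.10],[180,0,-168.9]); st()
p=grab('wrist','w3'); colfit(p)
E
python3 c.py; python3 -c "
import cv2
a=cv2.imread('pics/top2.png');cv2.imwrite('pics/t2z.png',cv2.resize(a[215:340,245:425],(800,556),interpolation=cv2.INTER_CUBIC))"
```

```text
w [0.50365239 0.04907102 7.96371919] [-0.3 -0.5  0.3 -0.6 -0.7  0.8  0.6  0.8]
t [0.50665025 0.04931894 6.00589513] [-0.1 -0.4 -0.4 -0.8  0.6  1.9 -0.1 -0.5]
1 ((312.9999694824219, 197.99998474121094), (61.99999237060547, 189.99996948242188), 0.0)
t 5.37 pos [ 0.5491 -0.2373  0.101 ] rot [-1.7995e+02  1.2000e-01 -1.6884e+02] F [ 0.26 -0.5   0.2 ] op 1.002 ff 0.0
ends [ 0.43049786 -0.26074175] [ 0.65196212 -0.21725409] len 0.225693584752923 yaw 11.109489 7473
```

View pics/t2z.png

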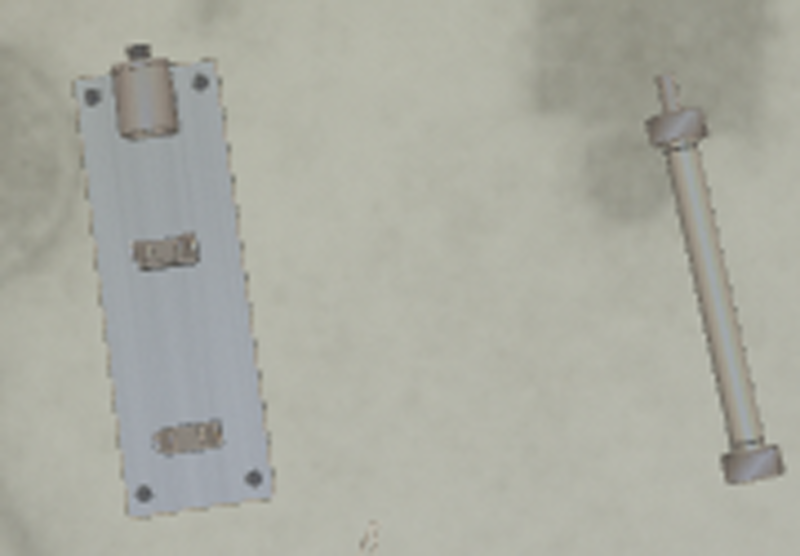

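View pics/w3.png

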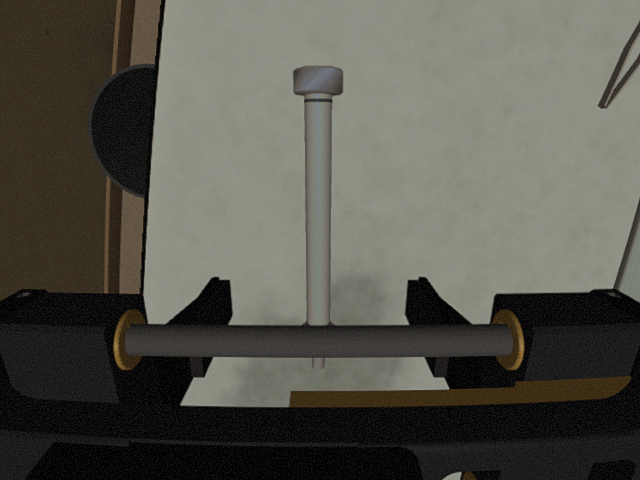

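```bash
cat > d.py <<'E'
from h import *
P=np.array([[154,40,8],[154,-40,8],[-88,-40,8],[-88,40,8]])/1e3
t=pickle.load(open('pics/top2.pkl','rb'))
ut=(np.array([[75,84],[217,62],[271,496],[129,515]])+.5)/4.444+[244.5,214.5]
r=least_squares(lambda v:(proj(t,pose(v,P))-ut).ravel(),[.53,.06,7],x_scale=[.01,.01,1]); print(r.x,np.round(r.fun,1))
env.goto([.5485,-.2376,.05],[180,0,-168.9])
print(env.move_straight([.5485,-.2376,.003],rate=.06,force_limit=8)); st()
env.gripper_to(0.0,60); st()
env.move_straight([.5485,-.2376,.14],rate=.1); st()
# over the holder, 18 mm axial offset grasp -> grasp at holder x=0
env.goto([.505,.0492,.14],[180,0,-173]); st()
p=grab('wrist','w4'); print(p['position'],p['orientation'])
p=grab('scene','s4'); p=grab('top','t4')
a=cv2.imread('pics/w4.png');cv2.imwrite('pics/w4z.png',cv2.resize(a[:,:],(800,600),interpolation=cv2.INTER_CUBIC))
E
python3 d.py
```

```text
[0.50455872 0.05071405 7.69654487] [-0.3 -1.1  0.  -0.5  0.8  0.6 -0.5  0.9]
False
t 6.72 pos [ 0.5488 -0.2377  0.0032] rot [-1.7998e+02  3.0000e-02 -1.6889e+02] F [0.18 0.25 0.89] op 0.996 ff 0.0
t 7.86 pos [ 0.5485 -0.2376  0.003 ] rot [-180.     0.  -168.9] F [-0.43  0.05  0.85] op 0.187 ff 59.99972999095917
t 9.38 pos [ 0.548  -0.2375  0.1392] rot [ 1.7996e+02 -9.0000e-02 -1.6891e+02] F [-0.48  0.54 -1.94] op 0.186 ff 59.99898970127106
t 10.49 pos [0.5053 0.0487 0.14  ] rot [-179.99    0.   -173.03] F [-0.75  0.11 -1.29] op 0.186 ff 59.99883413314819
[0.42522234 0.03940045 0.30220325] [-1.67513419e+01  6.17416409e-02  9.69593028e+01]
```

View pics/w4z.png

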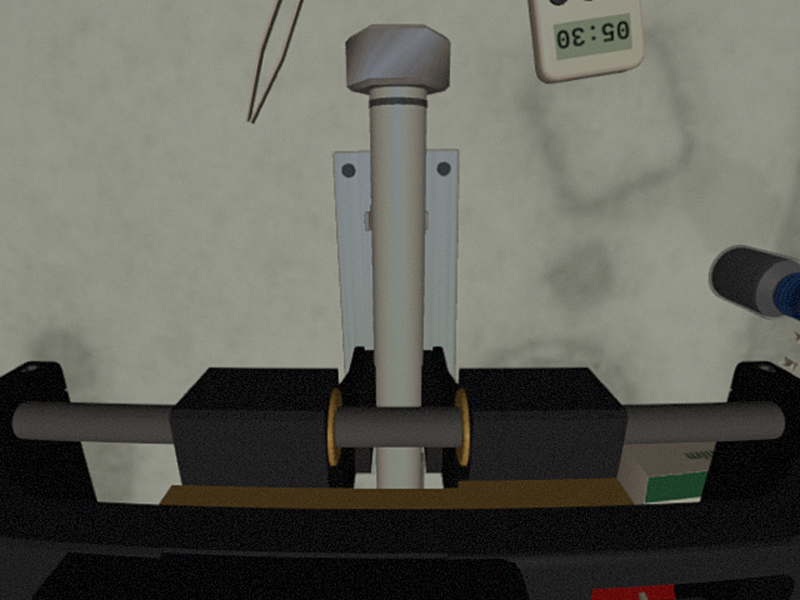

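The column is held with no visible tilt. The rear plate corners are at zoom (334,153) and (459,150), and the rear clip's flares show almost symmetrically on both sides of the barrel. I'll refine the holder pose with these near points.

```bash
cat > e.py <<'E'
from h import *
p4=pickle.load(open('pics/w4.pkl','rb')); w2=pickle.load(open('pics/w2.pkl','rb')); t=pickle.load(open('pics/top2.pkl','rb'))
Q=np.array([[154,40,8],[154,-40,8],[-88,-40,8],[-88,40,8]])/1e3
ut=(np.array([[75,84],[217,62],[271,496],[129,515]])+.5)/4.444+[244.5,214.5]
uw=(np.array([[403,344],[328,344],[323,111],[406,111]])+.5)*.75+[39.5,19.5]
u4=(np.array([[334,153],[459,150]])+.5)*.8-.5
e4=(np.array([[344,368],[457,368]])+.5)*.8-.5
def f4(v):
    X=ray(p4,e4,.008)-[v[0],v[1],0]; y=R.from_euler('z',-v[2],degrees=True).apply(X)[:,1]
    return np.r_[(proj(p4,pose(v,Q[2:]))-u4).ravel(),(y-[-.04,.04])*1e3*1.5]
fw=lambda v:(proj(w2,pose(v,Q))-uw).ravel()
ft=lambda v:(proj(t,pose(v,Q))-ut).ravel()
for g in (f4,fw,ft,lambda v:np.r_[f4(v)*.7,fw(v)*.8,ft(v)]):
    r=least_squares(g,[.504,.05,7.8],x_scale=[.01,.01,1]); print(np.round(r.x,4),np.round(r.fun,1))
v=r.x
# barrel axis seen in w4: edges at rows near 110 and 330 -> at its height
ax=(np.array([[398.5,110],[398,330]])+.5)*.8-.5
X=ray(p4,ax,.140+.011)-[v[0],v[1],0]; print('axis in holder frame mm',R.from_euler('z',-v[2],degrees=True).apply(X)*1e3)
X=ray(p4,(np.array([[343.0+55,88]])+.5)*.8-.5,.151+.0)-[v[0],v[1],0]; print('rear nut front face',R.from_euler('z',-v[2],degrees=True).apply(X)*1e3)
np.save('v.npy',v)
E
python3 e.py
```

```text
[0.5052 0.0494 8.0563] [-1.1 -0.1  0.9  0.2 -1.   0.9]
[0.5035 0.0489 7.9588] [-0.7  0.8  0.6  0.8 -0.3 -0.6  0.3 -0.7]
[0.5046 0.0507 7.6965] [-0.3 -1.1  0.  -0.5  0.8  0.6 -0.5  0.9]
[0.5045 0.0494 7.9621] [-0.6 -0.8  0.9 -0.5 -0.6  0.6 -0.3  1.1  0.7  1.1  0.   0.2  0.4  0.1
 -0.  -1.   0.2 -0.5  1.5  0.5  0.3  1. ]
axis in holder frame mm [[-9.62754454e+01  1.32333500e+00  1.51000000e+02]
 [-2.23687799e+01 -1.33881923e-01  1.51000000e+02]]
rear nut front face [[-102.81750048    1.28054545  151.        ]]
```

```bash
python3 -c "
import cv2,numpy as np
a=cv2.imread('pics/t4.png')[195:345,200:380];b=cv2.imread('pics/s4.png')[200:335,220:400]
cv2.imwrite('pics/m4.png',np.hstack([cv2.resize(a,(400,333),interpolation=2),cv2.resize(b,(400,333),interpolation=2)]))"
```

```text
(no output)
```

View pics/m4.png

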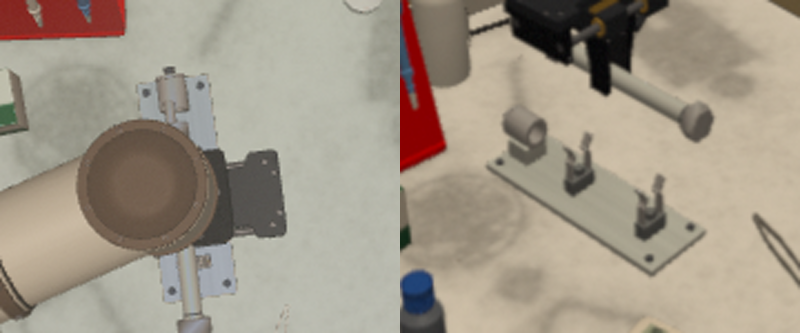

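The top view shows the nose just short of the inlet. The scene view shows the column level and lined up over the clips. Rear nut geometry puts the column origin at x ≈ -18 mm. Now I'll press it down in small, force-guarded steps.

```bash
cat > f.py <<'E'
from h import *
v=np.load('v.npy'); o=[180,0,v[2]-180]; x,y=v[:2]
env.goto([x,y,.075],o); env.dwell(.2); b=st()['force'].copy()
env.move_straight([x,y,.056],rate=.04); env.dwell(.1)
z=.056
while z>.0255:
    z-=.001
    hit=env.move_straight([x,y,z],rate=.012,force_limit=9)
    s=env.read_state(); F=s['force']-b; print(round(z,4),round(s['position'][2],4),np.round(F,1),np.round(s['wrist_torque'],2),hit)
    if F[2]>17 or (z<.034 and F[2]>13) or np.hypot(*F[:2])>12: break
st()
E
python3 f.py
```

```text
t 11.21 pos [0.5062 0.0498 0.077 ] rot [ 179.96    0.25 -172.04] F [ 0.64  0.19 -1.74] op 0.193 ff 59.99900579452515
0.055 0.0551 [-1.  -0.3 -0.9] [-0.07 -0.09  0.  ] False
0.054 0.054 [ 0.4  0.  -0.2] [ 0.04 -0.03  0.  ] False
0.053 0.0529 [-0.9  0.4 -0.4] [-0.05 -0.06 -0.03] False
0.052 0.0519 [-0.1 -0.8 -0.3] [ 0.01 -0.01  0.01] False
0.051 0.0509 [-0.2  0.3 -1.5] [-0.02 -0.05 -0.01] False
0.05 0.0499 [ 0.1 -0.2 -0.1] [-0.02 -0.06  0.  ] False
0.049 0.0489 [-1.  -0.3 -0.7] [-0.02 -0.03 -0.02] False
0.048 0.0479 [-0.5  0.3 -1. ] [-0.06 -0.08 -0.01] False
0.047 0.0469 [-1.3 -0.1 -0.3] [-0.   -0.06  0.01] False
0.046 0.0459 [-0.7 -0.4 -0.2] [-0.   -0.03 -0.03] False
0.045 0.0449 [-0.3 -0.4 -0.8] [ 0.01 -0.08 -0.03] False
0.044 0.0442 [ 0.6 -2.5  1.3] [-0.5 -0.2  0. ] False
0.043 0.0436 [ 0.1 -5.9  6.4] [-1.49 -0.29  0.06] False
0.042 0.043 [ 0.  -6.7  9. ] [-2.01 -0.33 -0.06] False
0.041 0.0425 [ 0.7 -6.5 11.2] [-1.74 -0.31  0.05] False
0.04 0.0421 [-0.6 -6.1 13.7] [-1.53  0.03 -0.06] False
0.039 0.041 [ 1.1 -4.4 11.3] [-1.13 -0.45 -0.05] False
0.038 0.0405 [ 1.1 -3.7 14.5] [-1.18 -0.24 -0.01] False
0.037 0.0396 [ 0.7 -4.7 14.7] [-1.14 -0.32 -0.01] False
0.036 0.0383 [ 1.2 -3.3 12.5] [-1.18 -0.62 -0.01] False
0.035 0.0368 [ 1.8 -4.7  7.5] [-1.11 -1.07 -0.  ] False
0.034 0.035 [ 3.4 -3.5  4.9] [-1.07 -1.36 -0.01] False
0.033 0.0322 [ 3.2 -2.4 -3.7] [-0.8  -1.26 -0.03] False
0.032 0.0306 [ 2.4 -3.4 -8.7] [-0.81 -1.    0.08] False
0.031 0.0299 [  1.4  -3.9 -11.1] [-1.04 -0.56  0.04] False
0.03 0.0294 [ 0.8 -5.8 -8. ] [-1.6  -0.09  0.02] False
0.029 0.0289 [-1.  -4.9 -5.7] [-1.76 -0.03  0.04] False
0.028 0.0288 [-2.8 -6.3  1.3] [-1.65  0.56 -0.  ] False
0.027 0.0287 [-4.4 -6.2  7.5] [-1.63  1.21  0.03] False
0.026 0.0286 [-7.8 -5.9 14.1] [-1.55  1.87  0.01] False
t 19.43 pos [0.5036 0.0486 0.0286] rot [-1.7992e+02 -1.0000e-01 -1.7199e+02] F [-7.19 -5.71 12.39] op 0.193 ff 60.00432014465332
```

The column snapped home: the axis force reversed and then rose stiffly at z ≈ 28.8 mm. I'll unload the side and down forces and check seating.

```bash
cat > g.py <<'E'
from h import *
v=np.load('v.npy'); x,y=v[:2]
print(R.from_euler('z',-v[2],degrees=True).apply(np.array(env.read_state()['position'])-[x,y,0]))
env.move_straight([.5037,y-.0009,.0285],rate=.01); env.dwell(.3); st()
s=grab('scene','s5');w=grab('wrist','w5')
a=s['image'][210:330,240:400];b=w['image']
cv2.imwrite('pics/m5.png',np.hstack([cv2.resize(a,(400,300),interpolation=2),cv2.resize(b,(400,300))]))
E
python3 g.py
```

```text
[-0.00097379 -0.00064348  0.02864886]
t 20.16 pos [0.5036 0.0484 0.0288] rot [-1.7999e+02 -2.0000e-02 -1.7203e+02] F [-3.46 -4.05  4.11] op 0.19 ff 60.000818967819214
```

View pics/m5.png

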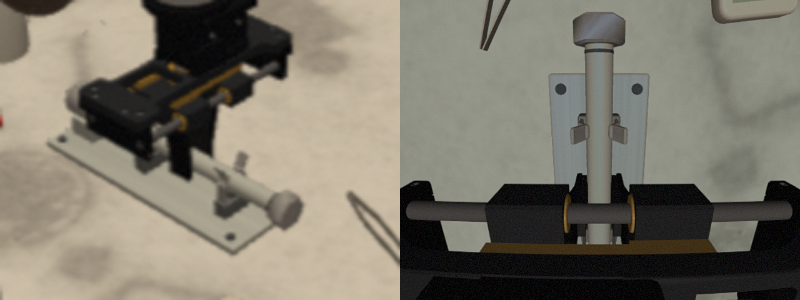

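The rear clip grips the barrel, and the mid-height of 28.8 mm matches both ends being home. Now I'll slide it in slowly and log the axial force.

```bash
cat > i.py <<'E'
from h import *
v=np.load('v.npy'); d=R.from_euler('z',v[2],degrees=True).apply([1,0,0]); n=np.array([-d[1],d[0],0])
s0=np.array([.5037,v[1]-.0014,.0291]); base=np.array([0,0.1,-1.8])
def rd():
    L=[]
    for _ in range(3):
        s=env.read_state(); L.append(s['force']-base); 
        env.dwell(.02)
    F=np.mean(L,0); return -F@d, F@n, F[2], (s['position']-s0)@d*1e3, s['position'][2]
t=0; free=[]; k=0; seen=0
while t<.029:
    step=.001 if t<.010 else (.0005 if not seen else .0003)
    t+=step
    env.move_straight(s0+d*t,rate=.012 if t<.010 else .004,force_limit=9)
    a,l,z,p,pz=rd(); print(round(t*1e3,2),'ax %.1f lat %.1f z %.1f p %.2f pz %.4f'%(a,l,z,p,pz))
    if .004<t<=.0105: free.append(a)
    if t>.0105:
        b=np.median(free[-8:]); ex=a-b
        if ex<1.5: free.append(a); seen=0
        else: seen+=1
        if ex>9.5 or a>22 : print('STOP',b,ex); break
st()
E
python3 i.py
```

```text
1.0 ax 4.2 lat -0.7 z 1.2 p 0.68 pz 0.0289
2.0 ax 4.3 lat 0.5 z -0.1 p 1.96 pz 0.0289
3.0 ax 2.9 lat 1.5 z -1.7 p 3.17 pz 0.0289
4.0 ax 2.9 lat 1.9 z -3.1 p 4.20 pz 0.0290
5.0 ax 3.2 lat 2.4 z -4.2 p 5.17 pz 0.0290
6.0 ax 2.5 lat 3.0 z -5.1 p 6.15 pz 0.0290
7.0 ax 2.3 lat 3.5 z -5.6 p 7.16 pz 0.0290
8.0 ax 2.4 lat 3.5 z -6.9 p 8.14 pz 0.0290
9.0 ax 2.0 lat 3.3 z -6.4 p 9.17 pz 0.0291
10.0 ax 2.2 lat 4.3 z -6.5 p 9.99 pz 0.0291
10.5 ax 1.7 lat 3.4 z -7.1 p 10.63 pz 0.0291
11.0 ax 2.4 lat 3.5 z -6.8 p 11.11 pz 0.0291
11.5 ax 2.4 lat 3.8 z -6.5 p 11.57 pz 0.0291
12.0 ax 1.7 lat 3.7 z -6.3 p 12.08 pz 0.0291
12.5 ax 2.3 lat 3.0 z -6.1 p 12.49 pz 0.0291
13.0 ax 1.9 lat 3.6 z -6.0 p 13.05 pz 0.0291
13.5 ax 2.5 lat 2.9 z -5.9 p 13.57 pz 0.0291
14.0 ax 1.6 lat 3.3 z -6.1 p 14.08 pz 0.0291
14.5 ax 2.6 lat 3.1 z -5.6 p 14.61 pz 0.0291
15.0 ax 2.5 lat 3.5 z -6.1 p 15.01 pz 0.0291
15.5 ax 2.1 lat 3.4 z -5.9 p 15.53 pz 0.0291
16.0 ax 2.2 lat 3.5 z -6.2 p 16.06 pz 0.0291
16.5 ax 2.8 lat 4.1 z -5.8 p 16.57 pz 0.0291
17.0 ax 2.2 lat 3.8 z -5.4 p 17.03 pz 0.0291
17.5 ax 2.4 lat 3.0 z -5.9 p 17.63 pz 0
[... 682 characters left out ...]
5.5 ax 4.5 lat 3.9 z -2.8 p 24.63 pz 0.0291
25.8 ax 4.9 lat 4.0 z -2.7 p 24.69 pz 0.0291
26.1 ax 5.4 lat 4.2 z -2.3 p 24.78 pz 0.0290
26.4 ax 5.7 lat 4.1 z -1.4 p 24.84 pz 0.0290
26.7 ax 6.9 lat 4.6 z -2.0 p 24.87 pz 0.0290
27.0 ax 7.4 lat 5.1 z -0.4 p 24.97 pz 0.0290
27.3 ax 7.5 lat 5.3 z -0.2 p 25.01 pz 0.0290
27.6 ax 8.0 lat 6.0 z -0.0 p 25.09 pz 0.0290
27.9 ax 8.2 lat 5.8 z 0.7 p 25.10 pz 0.0290
28.2 ax 9.3 lat 6.4 z 0.6 p 25.19 pz 0.0290
28.5 ax 9.5 lat 5.9 z 1.4 p 25.24 pz 0.0289
28.8 ax 10.6 lat 6.8 z 1.8 p 25.31 pz 0.0290
29.1 ax 10.8 lat 6.6 z 2.3 p 25.35 pz 0.0289
t 37.08 pos [0.5288 0.0514 0.0289] rot [-179.96   -0.44 -172.07] F [-12.07   5.1    0.66] op 0.187 ff 60.00075101852417
```

The seal contact is clear: the force rises from p ≈ 24.5 mm, and excess is 8.2 N with about 0.8 mm compression. That agrees with 1.5 + 8 N/mm × 0.8. I'll continue gently to about 12 N, ease off, release and lift.

```bash
sed '/^t=0;/,$d' i.py > j.py
cat >> j.py <<'E'
t=.0291; b=2.6; sh=n*.0005
while t<.0315:
    t+=.0003
    env.move_straight(s0+d*t+sh,rate=.004,force_limit=9); a,l,z,p,pz=rd()
    print(round(t*1e3,2),'ax %.1f lat %.1f z %.1f p %.2f pz %.4f'%(a,l,z,p,pz))
    if a-b>11 or 1.5+8*(p-24.54)>12.5: break
env.dwell(.6); print('held',np.round(rd(),2))
while a>4:
    t-=.0007; env.move_straight(s0+d*t+sh,rate=.006); a,l,z,p,pz=rd(); print('back %.2f ax %.1f lat %.1f z %.1f p %.2f'%(t*1e3,a,l,z,p))
    if abs(l)>3: sh=sh+n*.0002*np.sign(l)
    if env.read_state()['clock']>48: break
np.save('last.npy',s0+d*t+sh); st()
E
python3 j.py
```

```text
29.4 ax 10.5 lat 4.9 z 2.9 p 25.36 pz 0.0289
29.7 ax 11.1 lat 5.0 z 3.4 p 25.40 pz 0.0289
30.0 ax 11.5 lat 4.9 z 3.6 p 25.45 pz 0.0289
30.3 ax 12.5 lat 5.6 z 4.4 p 25.52 pz 0.0289
30.6 ax 12.9 lat 6.1 z 4.8 p 25.57 pz 0.0289
30.9 ax 13.0 lat 5.9 z 5.3 p 25.62 pz 0.0289
31.2 ax 14.0 lat 6.1 z 5.7 p 25.64 pz 0.0289
held [13.8   6.63  5.68 25.63  0.03]
back 30.50 ax 12.1 lat 5.4 z 4.1 p 25.65
back 29.80 ax 10.3 lat 4.3 z 2.8 p 25.62
back 29.10 ax 9.1 lat 2.9 z 1.3 p 25.61
back 28.40 ax 7.8 lat 1.4 z 0.3 p 25.56
back 27.70 ax 6.4 lat 1.2 z -1.6 p 25.48
back 27.00 ax 6.0 lat 0.3 z -1.3 p 25.39
back 26.30 ax 5.2 lat -2.0 z -2.8 p 25.29
back 25.60 ax 3.8 lat -3.7 z -3.7 p 25.23
t 42.42 pos [0.5286 0.0516 0.029 ] rot [-1.7995e+02 -6.0000e-02 -1.7205e+02] F [-2.82 -3.26 -5.86] op 0.191 ff 60.001718401908875
```

```bash
sed '/^t=0;/,$d' i.py > k.py
cat >> k.py <<'E'
sh=n*.0007
env.move_straight(s0+d*.0305+sh,rate=.005); print(np.round(rd(),2))
t=.0305
while t<.0328:
    t+=.0004; env.move_straight(s0+d*t+sh,rate=.004); r=rd(); print(round(t*1e3,2),np.round(r,2))
    if r[0]>15 or r[3]>25.85: break
env.dwell(.4); print('held',np.round(rd(),2))
sh=n*.0003
env.move_straight(s0+d*.0268+sh+[0,0,-.0004],rate=.008); print(np.round(rd(),2))
env.gripper_to(.42); st()
q=np.array(env.read_state()['position']); print((q-s0)@d*1e3)
env.move_straight(q+[0,0,.11],rate=.1); st()
w=grab('wrist','w6'); s=grab('scene','s6'); tt=grab('top','t6')
a=s['image'][210:330,240:400]; c=w['image']
cv2.imwrite('pics/m6.png',np.hstack([cv2.resize(a,(400,300),interpolation=2),cv2.resize(c,(400,300))]))
E
python3 k.py
```

```text
[13.87  1.62  5.45 25.51  0.03]
30.9 [14.39  1.68  6.06 25.66  0.03]
31.3 [14.73  2.02  6.58 25.77  0.03]
31.7 [14.9   2.39  7.11 25.83  0.03]
32.1 [16.4   2.26  8.04 25.9   0.03]
held [16.21  2.6   8.52 25.93  0.03]
[ 6.31 -0.74  0.43 25.76  0.03]
t 46.8 pos [0.5305 0.0521 0.0288] rot [ 1.8000e+02  3.0000e-02 -1.7203e+02] F [-0.08  0.53 -0.47] op 0.417 ff 0.0
27.07330795113432
t 48.05 pos [0.53   0.052  0.1381] rot [-1.7999e+02 -9.0000e-02 -1.7205e+02] F [-0.1  -0.17  0.36] op 0.42 ff 0.0
```

View pics/m6.png

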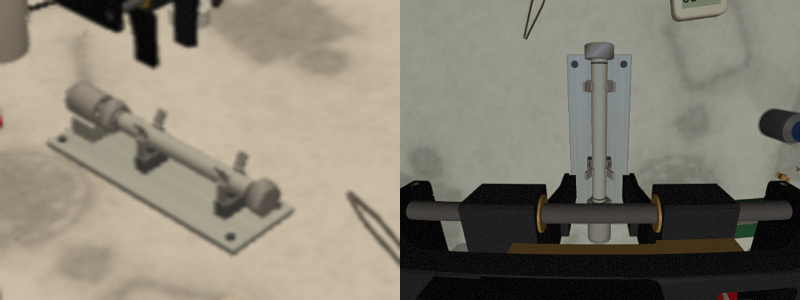

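The column lies level in both clips with its nose in the inlet, and the gripper is clear above it. I'm handing the job in.

```bash
python3 -c "
from workcell import env
print(env.close_job())"
```

```text
the job is handed in; nothing more can be done
None
```

The job is handed in: the column sits home in both clips with its nose in the inlet, pressed onto the seal at an estimated 12–13 N. It was released at about 47 s with the bottle and beaker untouched; that the nose still bears on the seal is inferred from the force readings, not measured after letting go.

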